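Check two bushings for line with a gauge pin

TASK

Check that the two bronze bushings of the hinge bracket line up: take the gauge pin that fits them, the 16 mm one (the middle thickness of the three), out of its wooden stand by its black handle, and lower it gently, nose down, through the upper bushing and then through the lower one, until about 20 mm of its nose stands out below the lower lug. Finish holding it there by the handle, hanging freely in both bushings, with the handle clear of the upper bushing and the nose clear of the granite, so that I can take the reading. Leave the other two pins in their stands, and do not disturb the instruments lying about.

Things in the scene. Friction and masses are not known exactly. Their poses are not given: they have to be found in the camera images.
- pin16: the right gauge pin, 150 mm long, about 0.2 kg, upright in its stand: steel shank 16 mm in diameter, 105 mm long, round black ribbed handle 22 mm in diameter, 45 mm long on top. Origin: centre of the handle; z from nose to handle. The last 6 mm of shank taper to 10 mm at the flat nose, which sits 30 mm deep in a socket with 1.5 mm play; it pulls straight up
- pin16_nose (a point): centre of the flat end of the nose of the 16 mm pin, 127.5 mm below the handle's centre
- pin12: wrong pin: same length and same handle, shank 12 mm in diameter (too slack). Origin: centre of its handle
- pin20: wrong pin: same length and same handle, shank 20 mm in diameter (too thick to enter). Origin: centre of its handle
- tray: dark wooden tray, 82 x 226 mm (x, y), rim 14 mm high, fixed. Three square wooden stands, 54 mm wide and fixed, stand on it 70 mm apart in a row along its y, their tops 46 mm above the table; each holds one pin, in an order that changes. Origin: centre of its underside
- fixture: aluminium hinge bracket with two lugs, one above the other, bolted to a grey cast-iron angle plate on the granite; fixed. Origin: where the vertical axis of both bushings meets the granite; z up along that axis, x from angle plate to lugs. Angle plate: 100 mm wide (y), 115 mm high above the granite, its face at x = -44.5 mm, its foot back to x = -126.5 mm
- upper_mouth (a point): centre of the mouth of the upper bushing, 107 mm above the granite. Both lugs: eye 46 mm in outer diameter and 14 mm thick, with a bronze bushing of 18 mm bore, whose 3 mm thick flange, 35 mm in diameter, lies on top of the lug (this point is in the flange's upper face)
- lower_exit (a point): centre of the bore at the underside of the lower lug, 45 mm above the granite and 62 mm straight below the upper mouth; the upper lug's underside is 90 mm above the granite
- surface_plate: dark granite surface plate, 400 x 480 mm (x, y), top 50 mm above the table, fixed. Origin: centre of its underside
- ring_a: steel setting ring, 62 mm in diameter and 18 mm high, lying on the granite; origin: centre of its underside
- ring_b: like setting ring, stacked on the first; origin: centre of its underside
- vee_block: dark steel vee block, 60 x 50 x 42 mm, on the granite; origin: centre of its underside
- mic_stand: micrometer in a grey stand with round foot 92 mm in diameter, about 135 mm high, on the table; origin: centre of its underside
- caliper: digital caliper, 225 mm long, lying on the table beyond the granite plate and tray; origin: centre of the beam's underside
- screwdriver: small screwdriver with orange handle, 140 mm long, lying on the table just beyond the granite plate
Mind the look-alikes: they are no part of the job. Leave any pink look-alike of the pin16 alone.

How it is judged:
By the outcome, as a careful person would: the job done as asked, in the order asked, and still so for the second after the job is handed in, while the arm keeps its last pose, push and grip.
It also fails if it takes over 54 s, if anything falls off the work surface, if the arm or the gripper's body presses on something with over 40 N, if the wrist force passes 120 N, or if a joint passes its speed limit or range.

ROBOT

A 6-joint arm with a two-finger parallel gripper is mounted at the origin on the work surface. World frame = base frame: x ahead of the robot, y to its left, z up, the work surface at z = 0. Lengths are in mm, angles in degrees, forces in N, time in s.
With the tool pointing down it reaches from about 350 to 925 mm from the base axis. Payload 6.4 kg.
Tool frame: the origin (TCP) lies at the very end of the fingers, on their centre line; the grasp point (between the pads) lies 19 mm behind it (ctrl.grip_point_offset is the y of the grasp point in the tool frame, in mm); y points along the fingers, z is the direction in which the jaws open and shut, and the axes are right-handed (so a half turn about y gives the same grasp; the last joint's range is limited). The gripper opens to 94 mm and grips with 3 to 60 N. Pads are 16 mm wide; open, the fingers measure 119 mm over their backs; the gripper's body (75 mm by 177 mm) begins 78 mm behind the grasp point.
Start: joints at [59.926, 14.043, 89.255, -0, 76.702, -9.975], TCP at [223.37, 610.426, 205.455] pointing down, gripper open.
Joint ranges: [-179.41, 179.41], [-58.25, 129.5], [7.25, 145.43], [-54.29, 234.29], [11.92, 165.04], [-157.13, 157.13]. Speed limits (degrees/s): [147.25, 147.25, 180, 180, 180, 180].

INTERFACE

Orientations are given as a 3x3 rotation matrix whose columns are the frame's x, y, z axes.
In Python, from cell import ctrl gives the robot as it stands.
- The arm moves only by the tool apply_moves, never from a script. Its argument "series" is one flat list of numbers, 5 for each row, row after row: the shift along the tool's x, y, z in cm, then the turn about the tool's y in degrees, then the opening, from 0 (shut) to 1 (fully open). In form: [x, y, z, twist, claw, x, y, z, twist, claw, ...]. A call has 1 to 12 rows; each row is the pose to reach, as a shift and turn from the pose commanded when the call began, along the tool's axes at that moment; what a row does not reach only later rows make up. A row lasts 1/12 s, in which the tool goes at most 41.7 mm and 7.16 degrees, less where a joint would pass 70% of its speed; a pose out of reach is approached as far as the arm can. A call with a gripper value outside its range is refused whole. The fingers move at their own pace and stop on an object; "squeeze" is the grip in N (left out, the last holds). Time passes only in rows, so rows that repeat a pose let the fingers close. It gives the time, the measured TCP pose, the force and the opening at its end, in the units of the state.
- ctrl.read_state(): the state, without advancing time (a new reading comes with each control period).
- ctrl.grab_frame(name): name is "scene" or "top" or "wrist"; returns the picture (400x640x3 uint8, red, green, blue); there is no depth.
- ctrl.calibration(name): a dict with "fx", "fy", "cx", "cy" (pixels), "R" (3x3) and "t" (3): a world point X has camera coordinates R X + t. Camera axes: x right, y down, z forward; pixel columns grow to the right and rows downward; lengths in mm; the calibration is good to about 2 mm. The wrist camera is an equidistant fisheye: a pixel r from the principal point sees the ray r / f radians off the axis. A picture is of the moment at which its call begins: read the wrist's pose just before it. calibration takes no time and is no camera call; for the wrist camera it gives the pose at the moment of the call.
- ctrl.job_done(): hands the job in, once; it reports no verdict.
The state is a dict: "time_s": time; "joint_positions": joint angles; "joint_vel": joint speeds; "joint_torque": joint torques, N m; "ee_pos": TCP position; "orientation": TCP orientation; "ft_force": force on the tool from outside, world axes, zero at the start; "torque": the same for the moment, N m; "grip_width": finger opening in mm.
Only numpy, scipy, OpenCV 4.12 (cv2) and the standard library are available. Lean on these libraries where they do the work, as an engineer would, in place of code of your own. Each camera call takes 0.05 s, during which the arm holds its last target.

## Working session

There is one attempt and no reset: what is moved stays moved. The work goes in short steps, Python scripts to look and compute and a tool call to move; the robot and the scene stay as the last step left them, time stands still between calls to the robot, and variables do not carry over. Pictures are saved under pics/ and viewed, and the job is handed in when it is done.

Besides the shell and the picture viewer there is one more tool, called after "Call:" in YAML: its name, and indented under it one key for each argument. apply_moves: Moves the arm, as the interface text tells. Its arguments: {"type":"object","properties":{"series":{"type":"array"},"squeeze":{"type":"number"}},"required":["series"]}

```bash
mkdir -p pics; ls; python3 - <<'E'
from cell import ctrl
import cv2,numpy as np
np.set_printoptions(precision=3,suppress=True)
s=ctrl.read_state()
for k in s: print(k,np.array(s[k]))
print(ctrl.grip_point_offset)
for n in ["scene","top","wrist"]:
    c=ctrl.calibration(n);print(n,{k:np.array(v) for k,v in c.items()})
    f=ctrl.grab_frame(n);cv2.imwrite(f"pics/{n}0.png",f[:,:,::-1])
E
```

```text
pics
time_s 0.0
joint_positions [59.926 14.083 89.323  0.    76.703 -9.977]
joint_vel [-0.058  0.024 -0.057 -0.021 -0.081  0.052]
joint_torque [  0.001 -41.583 -31.461   0.069   0.033  -0.   ]
ee_pos [223.055 609.9   204.382]
orientation [[ 0.939 -0.001  0.344]
 [-0.344 -0.002  0.939]
 [-0.    -1.    -0.002]]
ft_force [-0.301  0.101 -0.42 ]
torque [ 0.044 -0.018  0.025]
grip_width 93.7670431278175
-18.8
scene {'fx': array(449.343), 'fy': array(449.343), 'cx': array(311.349), 'cy': array(204.248), 'R': array([[ 0.836,  0.549,  0.   ],
       [ 0.397, -0.604, -0.691],
       [-0.379,  0.578, -0.722]]), 't': array([-453.705, -163.755, 1383.878])}
top {'fx': array(420.749), 'fy': array(420.749), 'cx': array(316.437), 'cy': array(202.425), 'R': array([[-0.016, -1.   , -0.003],
       [-0.999,  0.016, -0.035],
       [ 0.035,  0.003, -0.999]]), 't': array([   8.199,  572.575, 1076.711])}
wrist {'fx': array(309.707), 'fy': array(309.707), 'cx': array(319.131), 'cy': array(193.689), 'R': array([[ 0.344,  0.939, -0.002],
       [ 0.901, -0.33 ,  0.282],
       [ 0.264, -0.099, -0.959]]), 't': array([-649.652,  -29.074,  393.412])}
```

View pics/scene0.png

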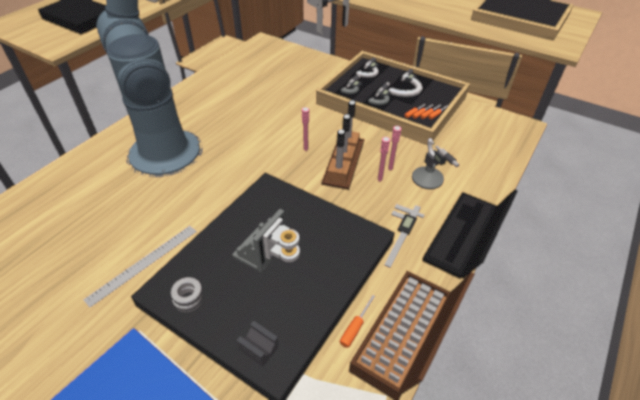

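View pics/top0.png

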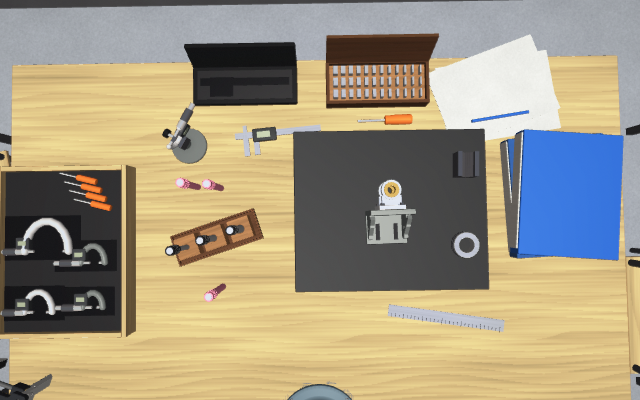

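View pics/wrist0.png

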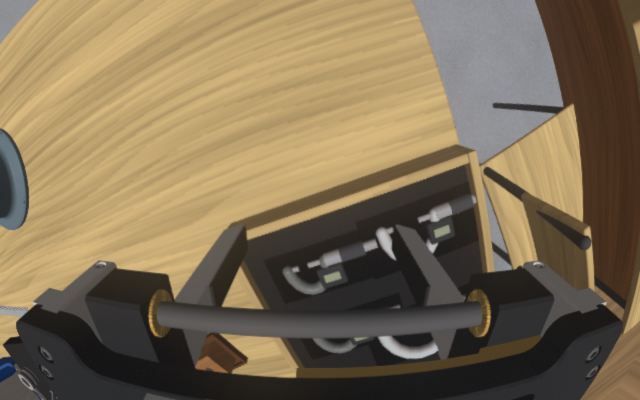

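The top view shows the tray at about (215,237) with three pins at (172,250), (203,240) and (234,230), pink look-alikes around it, and the bracket bushing at (391,189). In the scene view the pins are near (345,145). I'll zoom in next.

```bash
python3 - <<'E'
import cv2
a=cv2.imread("pics/scene0.png")[90:195,290:420];cv2.imwrite("pics/z1.png",cv2.resize(a,None,fx=6,fy=5.6,interpolation=cv2.INTER_CUBIC)[:600])
a=cv2.imread("pics/top0.png")
cv2.imwrite("pics/z2.png",cv2.resize(a[195:275,155:275],None,fx=6.5,fy=6.5,interpolation=cv2.INTER_CUBIC))
cv2.imwrite("pics/z3.png",cv2.resize(a[170:250,355:425],None,fx=7,fy=7,interpolation=cv2.INTER_CUBIC))
a=cv2.imread("pics/scene0.png")[200:275,225:310];cv2.imwrite("pics/z4.png",cv2.resize(a,None,fx=7,fy=7,interpolation=cv2.INTER_CUBIC))
E
```

```text
(no output)
```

View pics/z1.png

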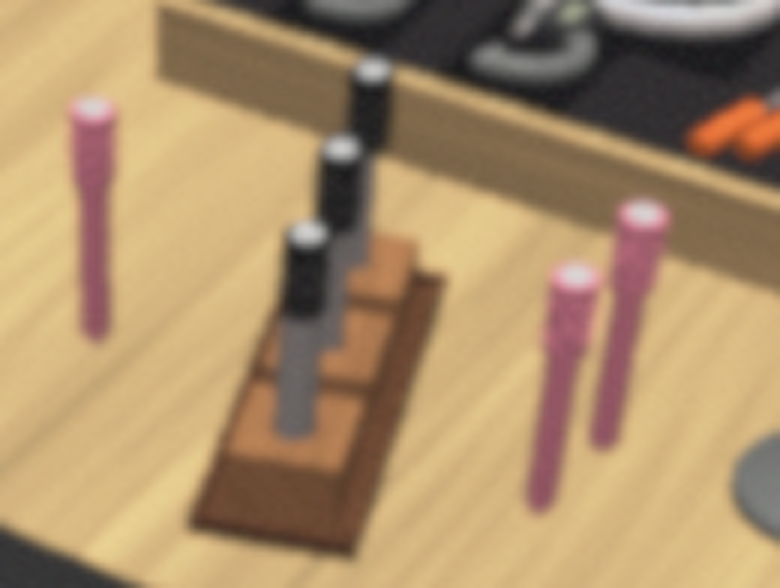

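View pics/z2.png

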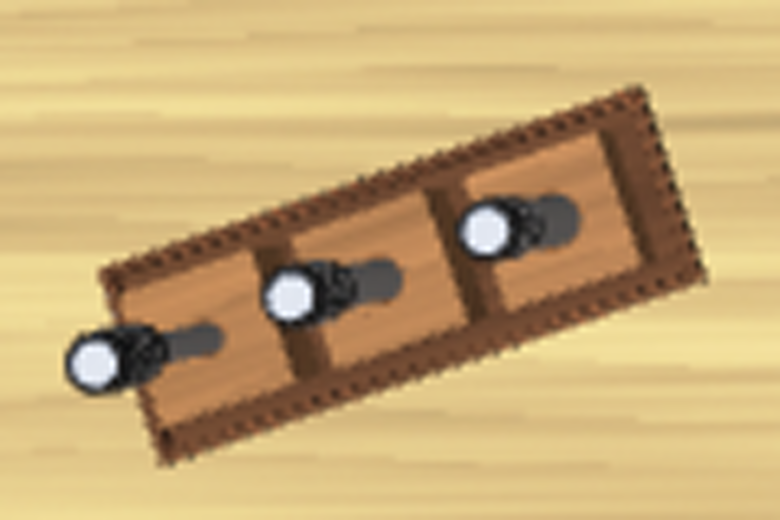

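View pics/z3.png

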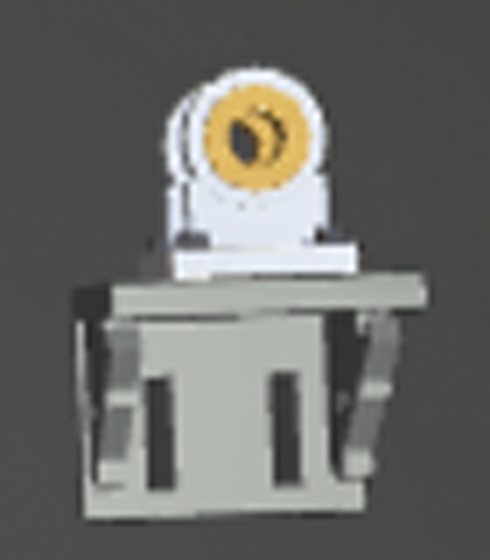

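View pics/z4.png

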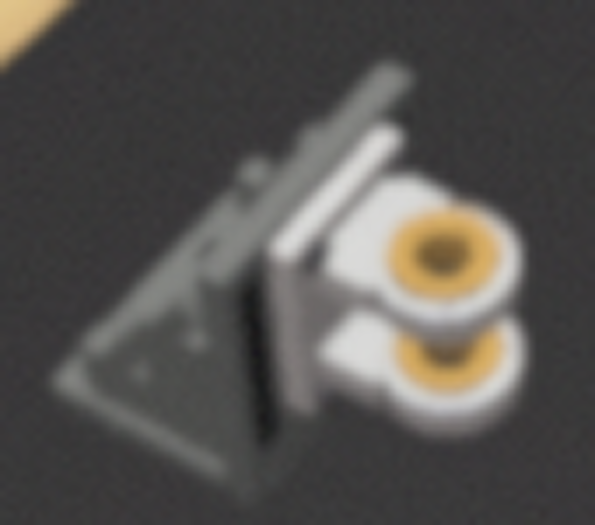

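In the zooms, the middle pin's shank is about 41/6.5 px wide, between the thin left one and the thick right one, so I take the middle pin as pin16. Next I'll measure positions by colour masks in both views.

```bash
cat > h.py <<'E'
import numpy as np,cv2
from cell import ctrl
np.set_printoptions(precision=2,suppress=True)
def ray(n,u,v,c=None):
    c=c or ctrl.calibration(n);R=np.array(c['R']);t=np.array(c['t'])
    x=(u-c['cx'])/c['fx'];y=(v-c['cy'])/c['fy']
    if n=='wrist':
        r=np.hypot(x,y);s=np.sin(r)/r if r>1e-9 else 1;d=np.array([x*s,y*s,np.cos(r)])
    else: d=np.array([x,y,1.])
    return -R.T@t,R.T@d
def plane(n,u,v,z,c=None):
    o,d=ray(n,u,v,c);return o+d*(z-o[2])/d[2]
def tri(*rs):
    A=np.zeros((3,3));b=np.zeros(3)
    for o,d in rs:
        d=d/np.linalg.norm(d);P=np.eye(3)-np.outer(d,d);A+=P;b+=P@o
    X=np.linalg.solve(A,b)
    return X,[float(np.linalg.norm(np.cross(X-o,d/np.linalg.norm(d)))) for o,d in rs]
def proj(n,X,c=None):
    c=c or ctrl.calibration(n);p=np.array(c['R'])@X+np.array(c['t'])
    if n=='wrist':
        r=np.hypot(p[0],p[1]);th=np.arctan2(r,p[2]);k=th/r
        return np.array([c['cx']+c['fx']*p[0]*k,c['cy']+c['fy']*p[1]*k])
    return np.array([c['cx']+c['fx']*p[0]/p[2],c['cy']+c['fy']*p[1]/p[2]])
def blobs(mask,roi,amin=8):
    m=np.zeros(mask.shape,np.uint8);x0,y0,x1,y1=roi;m[y0:y1,x0:x1]=mask[y0:y1,x0:x1]
    n,l,st,c=cv2.connectedComponentsWithStats(m,connectivity=4)
    return [(c[i],st[i]) for i in range(1,n) if st[i][4]>=amin]
E
python3 - <<'E'
from h import *
T=cv2.imread("pics/top0.png");S=cv2.imread("pics/scene0.png")
def white(a):
    h=cv2.cvtColor(a,cv2.COLOR_BGR2HSV);return ((h[...,2]>165)&(h[...,1]<45)).astype(np.uint8)
def org(a):
    h=cv2.cvtColor(a,cv2.COLOR_BGR2HSV);return ((h[...,0]>12)&(h[...,0]<26)&(h[...,1]>110)&(h[...,2]>120)).astype(np.uint8)
bt=blobs(white(T),(155,200,260,270));bs=blobs(white(S),(325,95,365,150),4)
for c,s in bt: print('top cap',c,s,plane('top',*c,166))
for c,s in bs: print('scene cap',c,s,plane('scene',*c,166))
for n,a,r in (('top',T,(375,175,410,205)),('scene',S,(270,222,310,265))):
    for c,s in blobs(org(a),r,15): 
        m=np.zeros(org(a).shape,np.uint8)
        print(n,'org',c,s, (s[0]+(s[2]-1)/2,s[1]+(s[3]-1)/2))
E
```

```text
top cap [229.26 230.  ] [227 227   6   7  34] [509.37 192.08 166.  ]
top cap [199.27 240.33] [196 238   7   6  33] [487.64 258.5  166.  ]
top cap [169.15 250.62] [166 248   7   6  34] [466.05 325.14 166.  ]
scene cap [351.33 101.89] [350 101   4   3   9] [464.89 325.33 166.  ]
scene cap [346.33 115.89] [345 115   4   3   9] [487.16 258.86 166.  ]
scene cap [340.5 131. ] [339 130   4   3  12] [508.46 191.75 166.  ]
top org [391.37 189.31] [384 182  15  15 144] (np.float64(391.0), np.float64(189.0))
scene org [287.81 236.02] [281 231  14  11 112] (np.float64(287.5), np.float64(236.0))
scene org [289.02 251.42] [283 248  13   7  55] (np.float64(289.0), np.float64(251.0))
```

Cap spacing comes out at 70 mm, and the two views agree within 1 mm at z=166. Next are the mouth, the base pose, and the move shift.

```bash
python3 - <<'E'
from h import *
for uv in ((391,189),(391.37,189.31)): print(plane('top',*uv,157))
for uv in ((287.5,236),(287.8,236)): print(plane('scene',*uv,157))
print(plane('scene',289,251.8,112))
print(tri(ray('top',391.1,189.1),ray('scene',287.6,236)))
s=ctrl.read_state();R=np.array(s['orientation']);p=np.array(s['ee_pos'])
print(R, p, R.T@(np.array([487.4,258.6,240])-p), np.degrees(np.arctan2(R[1,2],R[0,2])),s['time_s'])
# turn check : +theta about tool y
E
```

```text
[ 594.89 -168.32  157.  ]
[ 594.19 -169.13  157.  ]
[ 594.74 -171.11  157.  ]
[ 595.27 -170.76  157.  ]
[ 600.1 -176.   112. ]
(array([ 594.32, -169.26,  154.85]), [0.5942963213799232, 0.5942963213800116])
[[ 0.94 -0.    0.34]
 [-0.34 -0.    0.94]
 [-0.   -1.   -0.  ]] [223.13 610.03 204.63] [ 368.92  -35.11 -239.28] 69.90372108702653 0.15
```

Call:
apply_moves:
  series: [1.5,-0.5,-1.0,2,1,4.8,-1,-3.1,7,1,8.1,-1.5,-5.3,11.5,1,11.6,-2.5,-7.5,16.5,1,15.1,-2.5,-9.8,21.5,1,18.6,-2.5,-12.1,26,1,22.1,-2.5,-14.4,31,1,25.6,-2.5,-16.6,36,1,29.1,-2.5,-18.9,41,1,32.3,-2.5,-21.0,45.5,1,35,-2.5,-22.7,49.5,1,36.9,-2.5,-23.95,52,1]

```text
time_s: 1.15
ee_pos: [488.9, 256.2, 230.3]
orientation: [[0.302, -0.0, 0.953], [-0.953, -0.0, 0.302], [0.0, -1.0, -0.0]]
ft_force: [0.1, -0.3, 0.5]
grip_width: 94.1
```

```bash
python3 - <<'E'
from h import *
s=ctrl.read_state();c=ctrl.calibration('wrist');f=ctrl.grab_frame('wrist');cv2.imwrite("pics/w1.png",f[:,:,::-1])
f=ctrl.grab_frame('top');cv2.imwrite("pics/t1.png",f[:,:,::-1])
print(s['time_s'],s['ee_pos'],np.array(s['orientation']),s['joint_vel'],s['ft_force'])
print(proj('wrist',np.array([487.4,258.6,166]),c),proj('wrist',np.array([594.5,-169.5,157]),c))
E
```

```text
1.15 [488.93 256.15 230.25] [[ 0.3  -0.    0.95]
 [-0.95 -0.    0.3 ]
 [ 0.   -1.   -0.  ]] [-25.75   5.04  -5.02   0.77   0.22   1.99] [ 0.05 -0.28  0.5 ]
[317.92 203.15] [302.34 451.11]
```

View pics/w1.png

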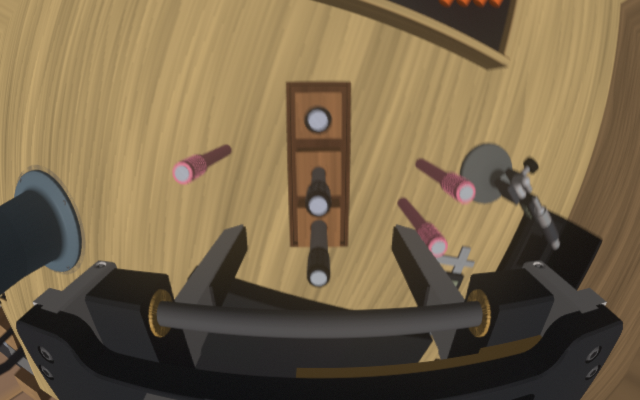

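The wrist view shows pin16's cap at (318,205), against a predicted (318,203). The row runs vertically, midway between the fingers, so the jaws open across the row as intended. I'll refine the cap position now that the arm has settled.

```bash
python3 - <<'E'
from h import *
s=ctrl.read_state();c=ctrl.calibration('wrist');f=ctrl.grab_frame('wrist')[:,:,::-1].copy();cv2.imwrite("pics/w2.png",f)
h=cv2.cvtColor(f,cv2.COLOR_BGR2HSV);m=((h[...,2]>150)&(h[...,1]<50)).astype(np.uint8)
for q,st in blobs(m,(295,90,345,300),40): print(q,st,plane('wrist',*q,166,c))
print(s['ee_pos'],s['joint_vel'])
p=np.array(s['ee_pos']);R=np.array(s['orientation']);print(R,proj('wrist',p,c),R.T@(np.array([487.4,258.6,127])-p))
cv2.imwrite("pics/w2z.png",cv2.resize(f[150:300,255:385],None,fx=4,fy=4,interpolation=cv2.INTER_CUBIC))
E
```

```text
[316.29 117.7 ] [308 109  18  18 260] [465.27 325.08 166.  ]
[316.93 203.5 ] [309 196  17  16 220] [486.88 258.1  166.  ]
[317.3 276.5] [310 271  15  12 148] [508.32 190.86 166.  ]
[489.13 256.16 230.16] [ 3.69 -0.5   0.76  1.54  0.44 -0.26]
[[ 0.3  -0.    0.95]
 [-0.95 -0.    0.3 ]
 [ 0.   -1.   -0.  ]] [318.76 238.64] [ -2.9  103.16  -0.87]
```

View pics/w2z.png

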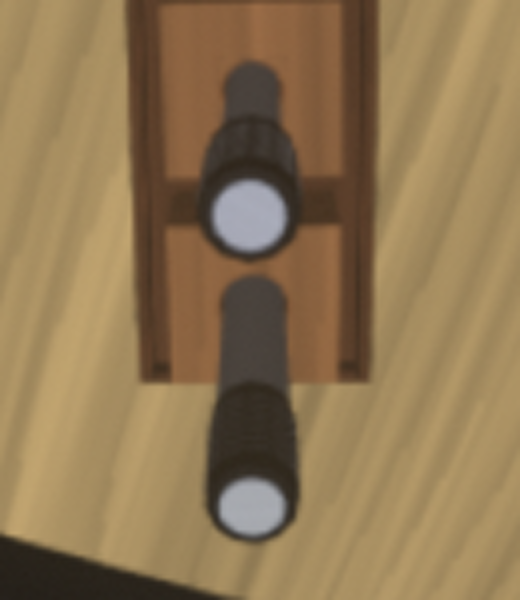

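The stand bases of the middle and right pins are about 54 and 64 px wide, a ratio near 16:20. The left pin is clearly thinner, so the middle one is pin16. I'll descend over it now.

Call:
apply_moves:
  series: [0,0,0,0,1,0,1,0,0,1,0,3,0,0,1,0,5,0,0,1,0,7,0,0,1,0,9,0,0,1,0,10,0,0,1,0,10.3,0,0,1,0,10.3,0,0,1,0,10.3,0,0,1]

```text
time_s: 2.13
ee_pos: [488.0, 259.3, 128.3]
orientation: [[0.308, 0.001, 0.951], [-0.951, 0.0, 0.308], [-0.0, -1.0, 0.001]]
ft_force: [-0.1, -0.2, -0.1]
grip_width: 94.2
```

```bash
python3 - <<'E'
from h import *
s=ctrl.read_state();c=ctrl.calibration('wrist');f=ctrl.grab_frame('wrist')[:,:,::-1].copy();cv2.imwrite("pics/w3.png",f)
p=np.array(s['ee_pos']);R=np.array(s['orientation']);print(s['time_s'],p,s['joint_vel'],s['ft_force'],R,R.T@(np.array([487.2,258.4,127])-p))
E
```

```text
2.1333 [487.96 259.31 128.31] [-0.26 -0.61 -0.81 -0.   -0.09 -0.04] [-0.05 -0.17 -0.05] [[ 0.31  0.    0.95]
 [-0.95  0.    0.31]
 [-0.   -1.    0.  ]] [ 0.63  1.31 -1.  ]
```

View pics/w3.png

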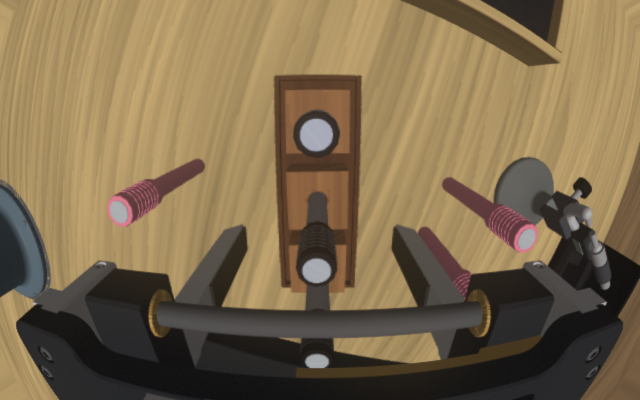

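The wrist view shows the pin16 cap at (317,270), centred between the fingers. I'll make a 1 mm correction, then close.

Call:
apply_moves:
  series: [0.05,0.1,-0.1,0,1,0.05,0.1,-0.1,0,0.6,0.05,0.1,-0.1,0,0.4,0.05,0.1,-0.1,0,0.2,0.05,0.1,-0.1,0,0.15,0.05,0.1,-0.1,0,0.15,0.05,0.1,-0.1,0,0.15,0.05,0.1,-0.1,0,0.1,0.05,0.1,-0.1,0,0.1,0.05,0.1,-0.1,0,0.1]
  squeeze: 25

```text
time_s: 3.02
ee_pos: [486.8, 257.9, 126.4]
orientation: [[0.307, -0.0, 0.952], [-0.952, -0.0, 0.307], [0.0, -1.0, -0.0]]
ft_force: [0.5, 0.1, -0.6]
grip_width: 37.4
```

```bash
python3 - <<'E'
from h import *
s=ctrl.read_state();p=np.array(s['ee_pos']);R=np.array(s['orientation']);print(s['time_s'],p,s['ft_force'],s['torque'],s['grip_width'])
E
```

```text
3.0167 [486.79 257.92 126.42] [ 0.55  0.08 -0.55] [-0.04  0.05 -0.04] 37.361793435482284
```

Call:
apply_moves:
  series: [0,0,0,0,0.1,0,0,0,0,0,0,0,0,0,0,0,0,0,0,0,0,0,0,0,0,0,0,0,0,0,0,0,0,0,0,0,0,0,0,0]

```text
time_s: 3.68
ee_pos: [486.8, 257.9, 126.4]
orientation: [[0.307, -0.0, 0.952], [-0.952, -0.0, 0.307], [0.0, -1.0, -0.0]]
ft_force: [0.1, -0.2, -0.5]
grip_width: 21.5
```

```bash
python3 - <<'E'
from h import *
for i in range(2):
    s=ctrl.read_state();p=np.array(s['ee_pos']);R=np.array(s['orientation']);print(s['time_s'],p,s['ft_force'],s['torque'],s['grip_width'])
    c=ctrl.calibration('wrist');f=ctrl.grab_frame('wrist')[:,:,::-1].copy();cv2.imwrite("pics/w4.png",f)
E
```

```text
3.6833 [486.79 257.91 126.45] [ 0.05 -0.23 -0.46] [-0.08  0.08  0.01] 21.484424929259426
3.7333 [486.77 257.93 126.45] [ 0.79 -0.23  0.2 ] [-0.07  0.04 -0.03] 21.605849807611794
```

View pics/w4.png

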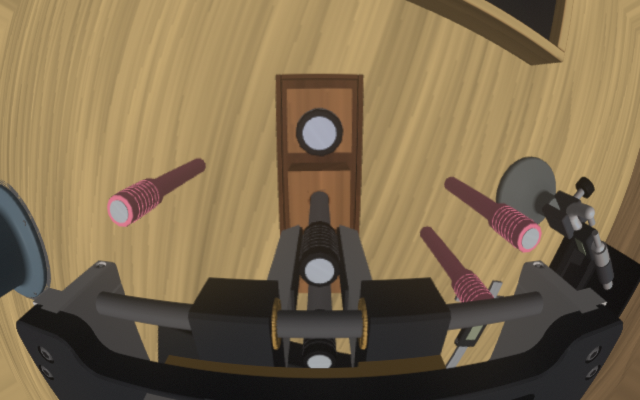

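Gripped at 21.5 mm (a 22 mm handle) with almost no side force. I'll lift straight up, slowly at first.

Call:
apply_moves:
  series: [0,-0.3,0,0,0,0,-1,0,0,0,0,-2,0,0,0,0,-3,0,0,0,0,-4.2,0,0,0,0,-6,0,0,0,0,-8,0,0,0,0,-10.5,0,0,0,0,-13,0,0,0,0,-15.5,0,0,0,0,-16.8,0,0,0,0,-17.2,0,0,0]
  squeeze: 40

```text
time_s: 4.78
ee_pos: [488.0, 258.3, 302.5]
orientation: [[0.307, 0.006, 0.952], [-0.952, 0.002, 0.307], [0.0, -1.0, 0.006]]
ft_force: [0.1, 0.4, -2.1]
grip_width: 21.5
```

```bash
python3 - <<'E'
from h import *
s=ctrl.read_state();p=np.array(s['ee_pos']);R=np.array(s['orientation']);print(s['time_s'],p,s['ft_force'],s['torque'],s['grip_width'])
c=ctrl.calibration('wrist');f=ctrl.grab_frame('wrist')[:,:,::-1].copy();cv2.imwrite("pics/w5.png",f)
f=ctrl.grab_frame('scene')[:,:,::-1].copy();cv2.imwrite("pics/s5.png",cv2.resize(f[60:210,270:440],None,fx=4,fy=4,interpolation=cv2.INTER_CUBIC))
print(s['joint_positions'],R,R.T@(np.array([594.5,-169.5,p[2]])-p))
E
```

```text
4.7833 [488.01 258.32 302.54] [ 0.12  0.43 -2.06] [-0.03  0.04 -0.01] 21.479739483293702
[16.13 -3.16 97.6   0.   85.2  -1.78] [[ 0.31  0.01  0.95]
 [-0.95  0.    0.31]
 [ 0.   -1.    0.01]] [439.84  -0.11 -30.19]
```

View pics/w5.png

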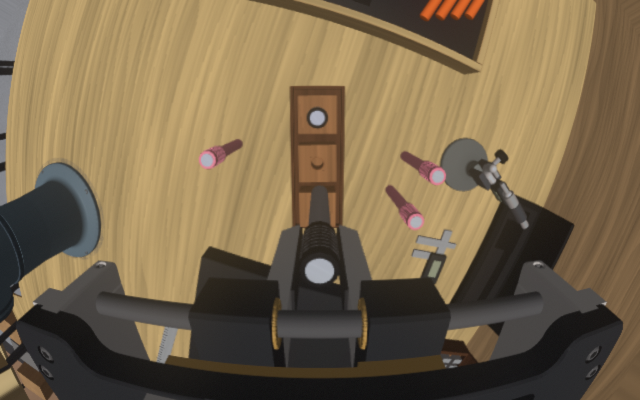

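View pics/s5.png

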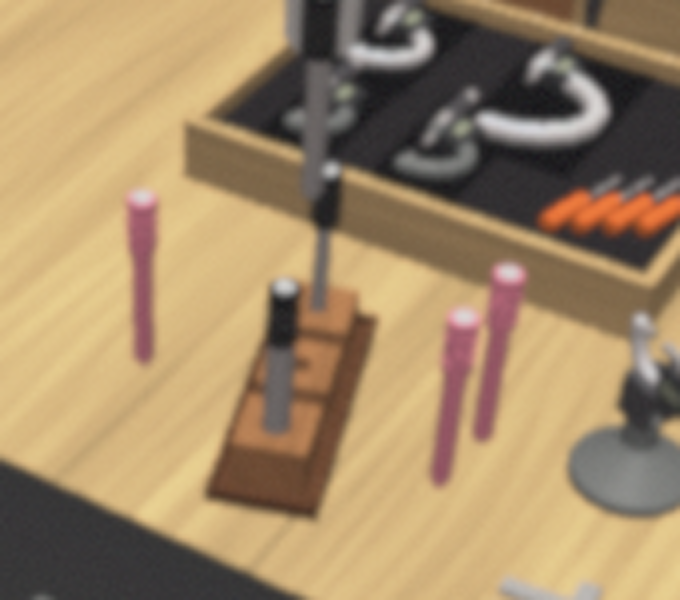

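pin16 (shank and nose visible) is out of its empty socket, and the thin and thick pins remain in theirs. Next I move to a spot 40 mm short of the bushing axis to measure nose and mouth in one wrist view.

Call:
apply_moves:
  series: [0.8,0,0,0,0,2.5,0,-0.2,0,0,5.2,0,-0.3,0,0,8.5,0,-0.5,0,0,12,0,-0.8,0,0,15.5,0,-1,0,0,19,0,-1.2,0,0,22.5,0,-1.4,0,0,26,0,-1.6,0,0,29.5,0,-1.9,0,0,33,0,-2.1,0,0,36.5,0,-2.3,0,0]

```text
time_s: 5.88
ee_pos: [576.2, -98.5, 296.1]
orientation: [[0.307, -0.004, 0.952], [-0.952, 0.001, 0.307], [-0.002, -1.0, -0.003]]
ft_force: [0.1, 0.7, -1.6]
grip_width: 21.4
```

Call:
apply_moves:
  series: [3.2,0,-0.2,0,0,6,0,-0.4,0,0,8.4,0,-0.5,0,0,10.2,0,-0.6,0,0,11.2,0,-0.7,0,0,11.6,0,-0.7,0,0,11.6,0,-0.7,0,0,11.6,0,-0.7,0,0,11.6,0,-0.7,0,0]

```text
time_s: 6.63
ee_pos: [605.9, -207.9, 298.3]
orientation: [[0.309, -0.0, 0.951], [-0.951, 0.0, 0.309], [-0.001, -1.0, -0.0]]
ft_force: [0.3, 0.6, -1.8]
grip_width: 21.4
```

```bash
python3 - <<'E'
from h import *
s=ctrl.read_state();p=np.array(s['ee_pos']);R=np.array(s['orientation']);print(s['time_s'],p,s['joint_vel'],s['ft_force'],s['torque'],s['grip_width'])
c=ctrl.calibration('wrist');f=ctrl.grab_frame('wrist')[:,:,::-1].copy();cv2.imwrite("pics/w6.png",f)
np.savez('w6.npz',p=p,R=R,c=c)
cv2.imwrite("pics/w6z.png",cv2.resize(f[60:300,210:430],None,fx=2.5,fy=2.5,interpolation=cv2.INTER_CUBIC))
f=ctrl.grab_frame('scene')[:,:,::-1].copy();cv2.imwrite("pics/s6.png",f)
f=ctrl.grab_frame('top')[:,:,::-1].copy();cv2.imwrite("pics/t6.png",f)
print(R,proj('wrist',np.array([594.5,-169.5,157]),c),proj('wrist',p-R[:,1]*-110.4,c))
E
```

```text
6.6333 [ 605.95 -207.9   298.33] [ 0.21 -0.22 -0.19 -0.07 -0.13 -0.06] [ 0.27  0.57 -1.81] [-0.1   0.02 -0.07] 21.39528321583255
[[ 0.31 -0.    0.95]
 [-0.95  0.    0.31]
 [-0.   -1.   -0.  ]] [319.69 146.2 ] [318.79 191.19]
```

View pics/w6z.png

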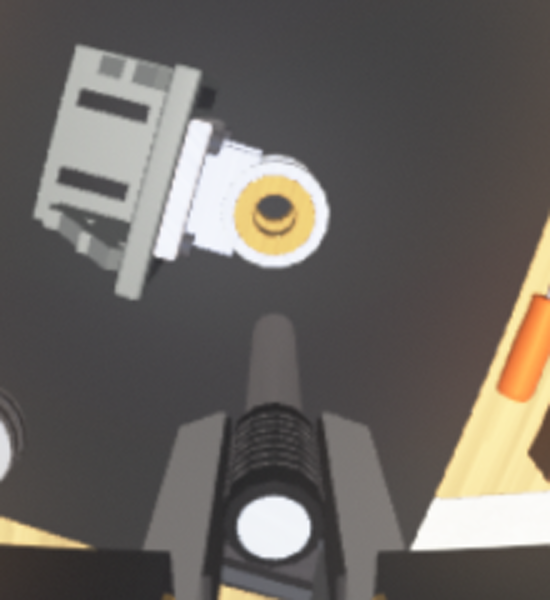

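View pics/s6.png

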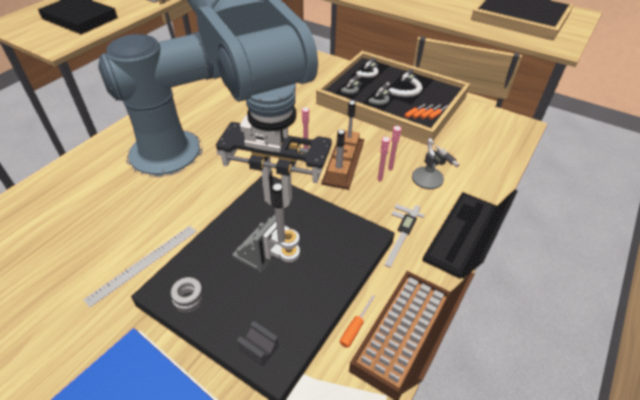

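The zoomed wrist view shows the mouth at about (319,145) and the nose pointing at it, at about (319.6,186). I'll fit these precisely.

```bash
python3 - <<'E'
from h import *
d=np.load('w6.npz',allow_pickle=True);p=d['p'];R=d['R'];c=d['c'].item()
f=cv2.imread('pics/w6.png');h=cv2.cvtColor(f,cv2.COLOR_BGR2HSV)
m=((h[...,0]>12)&(h[...,0]<28)&(h[...,1]>110)&(h[...,2]>90)).astype(np.uint8)
m2=np.zeros_like(m);m2[115:175,290:350]=m[115:175,290:350]
ct=max(cv2.findContours(m2,cv2.RETR_EXTERNAL,cv2.CHAIN_APPROX_NONE)[0],key=cv2.contourArea)
pts=np.array([plane('wrist',u,v,157,c)[:2] for u,v in ct[:,0].astype(float)])
(cx,cy),r=cv2.minEnclosingCircle(pts.astype(np.float32))
A=np.c_[2*pts,np.ones(len(pts))];q=np.linalg.lstsq(A,(pts**2).sum(1),rcond=None)[0]
print('mouth',cx,cy,r,'lsq',q[:2],np.sqrt(q[2]+q[0]**2+q[1]**2), cv2.fitEllipse(ct))
M=np.array([q[0],q[1],157]);print('shift tool',R.T@(M-p))
# nose edges: gray columns profile
for x,y,z,l in ((0,110.4,0,'nose'),(-5,110.4,0,'nose far rim'),(-8,104.4,0,'taper far'),(-8,104.4,8,''),(0,110.4,5,'z+5'),(0,110.4,-5,'z-5'),(0,-41,0,'cap'),(0,60,8,'s+'),(0,60,-8,'s-')):
    print(l,proj('wrist',p+R@np.array([x,y,z]),c))
g=cv2.cvtColor(f,cv2.COLOR_BGR2GRAY).astype(int)
for v in (188,192,200,210,218): print(v,g[v,300:340])
print(g[175:200,319])
E
```

```text
mouth 593.9701538085938 -169.039306640625 16.034761428833008 lsq [ 594.1 -169.1] 15.467693279233707 ((319.4416198730469, 145.63975524902344), (29.320165634155273, 29.64853858947754), 77.10052490234375)
shift tool [-40.48 141.35   0.73]
nose [318.79 191.19]
nose far rim [318.78 186.23]
taper far [318.78 184.82]
 [327.2  184.81]
z+5 [323.91 191.18]
z-5 [313.66 191.19]
cap [318.76 271.44]
s+ [328.54 208.01]
s- [309.02 208.04]
188 [ 76  76  76  76  76  74  76  76  76  75  75  76  82  90  95  99  99  99
 100 100 101 100 100 100  97  91  83  75  75  73  74  74  74  75  74  73
  73  74  73  73]
192 [ 74  75  75  74  75  75  76  74  74  75  76  87  95  97  98  99  99  99
  99 100 101 100  99 100 100  98  94  85  77  74  73  73  73  73  72  73
  73  71  72  71]
200 [ 72  73  72  72  73  73  73  73  72  76  82  92  96  97  97  98  98  99
 100 100 100  99 100  99  98  97  96  94  83  75  72  72  72  72  72  71
  72  72  72  71]
210 [ 71  71  70  71  71  71  71  71  74  81  94  96  97  97  97  97  98  99
 100  99  98  98  98  97  97  96  96  94  93  82  71  71  71  71  71  71
  71  70  71  71]
218 [ 70  70  70  70  71  70  70  71  80  91  96  97  97  96  96  97  97  99
  99 100  99  98  98  98  97  96  96  94  93  88  79  72  70  71  71  71
  71  70  70  72]
[ 78  77  77  78  77  77  77  76  76  78  87  99 100 100 101 100 100 100
 100 100  99  99 100  99 100]
```

Nose and mouth relative to each other: shift x −40.5, z +0.5 mm. All three views agree on the mouth at (594.2, −169.2). I move over it, with the nose staying above the mouth.

Call:
apply_moves:
  series: [-0.5,0,0,0,0,-1.5,0,0,0,0,-2.5,0,0,0,0,-3.4,0,0.05,0,0,-3.9,0,0.05,0,0,-4.05,0,0.05,0,0,-4.05,0.8,0.05,0,0,-4.05,1.6,0.05,0,0,-4.05,2.3,0.05,0,0,-4.05,2.6,0.05,0,0,-4.05,2.6,0.05,0,0,-4.05,2.6,0.05,0,0]

```text
time_s: 7.78
ee_pos: [594.0, -170.5, 271.9]
orientation: [[0.307, -0.001, 0.952], [-0.952, 0.0, 0.307], [-0.001, -1.0, -0.001]]
ft_force: [0.1, -0.5, -1.4]
grip_width: 21.5
```

```bash
python3 - <<'E'
from h import *
s=ctrl.read_state();p=np.array(s['ee_pos']);R=np.array(s['orientation']);print(s['time_s'],p,s['joint_vel'],s['ft_force'],s['torque'],s['grip_width'])
c=ctrl.calibration('wrist');f=ctrl.grab_frame('wrist')[:,:,::-1].copy();cv2.imwrite("pics/w7.png",f)
cv2.imwrite("pics/w7z.png",cv2.resize(f[130:240,260:380],None,fx=5,fy=5,interpolation=cv2.INTER_CUBIC))
f=ctrl.grab_frame('scene')[:,:,::-1].copy();cv2.imwrite("pics/s7.png",f)
cv2.imwrite("pics/s7z.png",cv2.resize(f[170:270,225:335],None,fx=5.5,fy=5.5,interpolation=cv2.INTER_CUBIC))
print(R, R.T@(np.array([594.2,-169.2,157])-p))
E
```

```text
7.7833 [ 593.99 -170.51  271.92] [ 0.04 -0.42 -0.83 -0.01  0.09  0.1 ] [ 0.09 -0.47 -1.38] [-0.02  0.06 -0.  ] 21.522262238975628
[[ 0.31 -0.    0.95]
 [-0.95  0.    0.31]
 [-0.   -1.   -0.  ]] [ -1.11 114.92   0.67]
```

View pics/w7z.png

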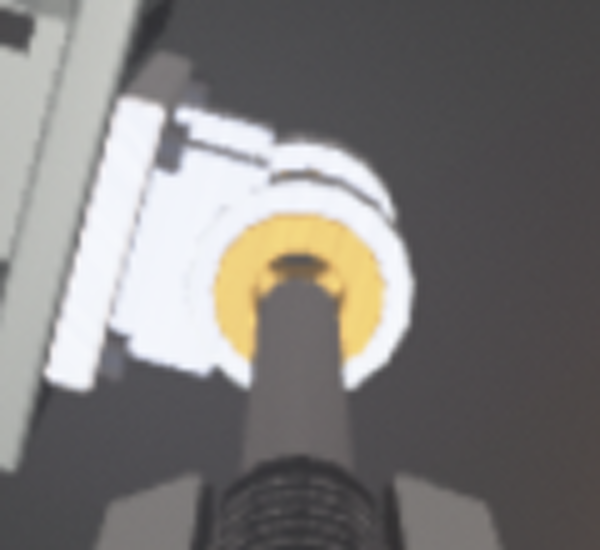

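View pics/s7z.png

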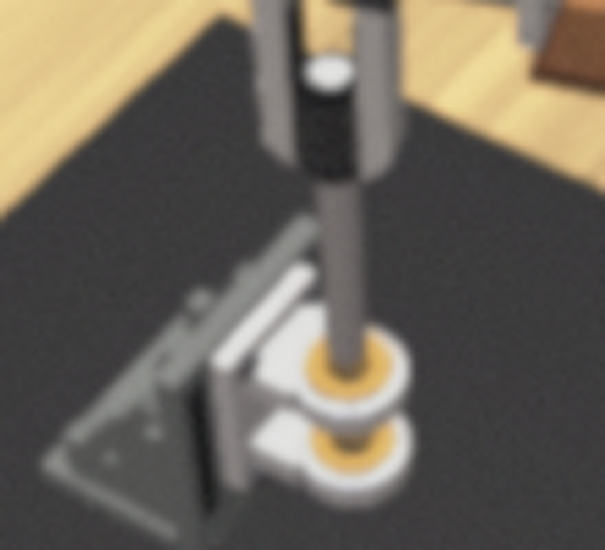

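Nose is just above the bore in both views. One finer measurement of flange against nose.

```bash
cat > meas.py <<'E'
from h import *
import sys
def flange(f,c,n='wrist',roi=(290,160,350,215),z=157):
    b=f[...,0].astype(int);h=cv2.cvtColor(f,cv2.COLOR_BGR2HSV)
    m=((h[...,0]>12)&(h[...,0]<28)&(h[...,1]>90)&(h[...,2]>150)).astype(np.uint8)
    m2=np.zeros_like(m);x0,y0,x1,y1=roi;m2[y0:y1,x0:x1]=m[y0:y1,x0:x1]
    ct=np.concatenate(cv2.findContours(m2,cv2.RETR_EXTERNAL,cv2.CHAIN_APPROX_NONE)[0])
    pts=np.array([plane(n,u,v,z,c)[:2] for u,v in ct[:,0].astype(float)])
    q0=None;k=np.ones(len(pts),bool)
    hull=cv2.convexHull(pts.astype(np.float32))[:,0]
    for it in range(6):
        P=hull[k[:len(hull)]] if it==0 else hull[sel]
        q=np.linalg.lstsq(np.c_[2*P,np.ones(len(P))],(P**2).sum(1),rcond=None)[0]
        r=np.sqrt(q[2]+q[0]**2+q[1]**2);e=np.hypot(*(hull-q[:2]).T)-r;sel=np.abs(e)<max(0.5,np.median(np.abs(e))*2)
    return q[:2],r,sel.sum(),len(hull)
E
python3 - <<'E'
from meas import *
c=ctrl.calibration('wrist');s=ctrl.read_state();p=np.array(s['ee_pos']);R=np.array(s['orientation'])
f=cv2.imread('pics/w7.png')
q,r,a,b=flange(f,c);print(q,r,a,b); M=np.array([*q,157]);print('rel',R.T@(M-p))
for X,l in (((0,110.4,0),'nose'),((-5,110.4,0),'rim'),((-8,104.4,0),'tap'),((0,90,0),'ax')): print(l,proj('wrist',p+R@np.array(X),c))
g=f.astype(int)
for v in (192,196,200,204,210): print(v,(g[v,300:340,2]-g[v,300:340,0]))
print((g[178:196,319,2]),g[178:196,319,2]-g[178:196,319,0])
E
```

```text
[ 594.58 -169.5 ] 16.466323051695827 17 17
rel [ -0.99 115.77   0.53]
nose [318.75 191.17]
rim [318.75 186.22]
tap [318.74 184.8 ]
ax [318.75 197.3 ]
192 [ -8  -8   5  76 110 113 113 112 111 112 110  49   7   3   2   2   3   3
   4   3   2   2   4   3   4   4  10  43 105 116 116 116 117 117 118 107
  34  -5  -7  -6]
196 [ -8  -8  -8  -2  63 103 112 113 113 110  98  39   6   3   3   3   3   4
   3   3   4   4   3   4   3   3   4  24 106 115 116 117 118 114  77   9
  -6  -6  -6  -6]
200 [ -8  -7  -8  -8  -7  -6   8  55  98 107  79  28   5   3   2   4   3   3
   4   4   4   3   3   3   4   3   4  13  70 106 105  87  43   1  -5  -6
  -5  -6  -2   0]
204 [-19 -17  -9  -4  -5  -8  -8  -8  -8 -10  -8   0   3   3   2   3   3   3
   3   4   4   4   3   4   4   4   4   3  -5 -10  -7  -6  -7  -5  -5  -3
  -1  -1  -1   0]
210 [-3 -3 -3 -2 -3 -3 -3 -3 -2  0  3  3  4  3  3  4  4  4  4  2  4  3  3  4
  3  3  5  4  4  1  0 -1 -1 -1  0 -2 -1  0  0 -1]
[242 233 192 105  94 113 119 116 112 110 110 111 111 111 111 111 110 110] [114 110  85  16  10  34  41  25   6   3   3   4   3   4   3   3   3   2]
```

Residual is about 1 mm along x and 0.2 mm along z. I'll correct it and lower gently into the upper bushing.

Call:
apply_moves:
  series: [-0.08,0,0.02,0,0,-0.08,0.2,0.02,0,0,-0.08,0.4,0.02,0,0,-0.08,0.6,0.02,0,0,-0.08,0.8,0.02,0,0,-0.08,1.0,0.02,0,0,-0.08,1.2,0.02,0,0,-0.08,1.4,0.02,0,0,-0.08,1.6,0.02,0,0,-0.08,1.6,0.02,0,0]

```text
time_s: 8.72
ee_pos: [593.8, -169.4, 255.8]
orientation: [[0.307, -0.001, 0.952], [-0.952, 0.0, 0.307], [-0.001, -1.0, -0.001]]
ft_force: [-0.5, 0.2, -2.3]
grip_width: 21.7
```

```bash
python3 - <<'E'
from meas import *
for i in range(3):
    s=ctrl.read_state();p=np.array(s['ee_pos']);R=np.array(s['orientation']);print(s['time_s'],p,np.array(s['ft_force']),R.T@np.array(s['ft_force']),np.array(s['torque']))
    if i==0:
        c=ctrl.calibration('wrist');f=ctrl.grab_frame('wrist')[:,:,::-1].copy();cv2.imwrite("pics/w8.png",f)
        cv2.imwrite("pics/w8z.png",cv2.resize(f[130:240,260:380],None,fx=5,fy=5,interpolation=cv2.INTER_CUBIC))
    if i==1: 
        g=ctrl.grab_frame('scene')[:,:,::-1];cv2.imwrite("pics/s8z.png",cv2.resize(g[170:270,225:335],None,fx=5.5,fy=5.5,interpolation=cv2.INTER_CUBIC))
E
```

```text
8.7167 [ 593.82 -169.39  255.8 ] [-0.5   0.2  -2.28] [-0.34  2.28 -0.42] [-0.11  0.02  0.03]
8.7667 [ 593.92 -169.4   256.08] [ 0.63 -0.39 -1.51] [0.57 1.51 0.48] [-0.05  0.02 -0.03]
8.8167 [ 594.03 -169.48  256.34] [ 0.35  0.18 -1.7 ] [-0.06  1.7   0.39] [-0.08  0.03  0.01]
```

View pics/w8z.png

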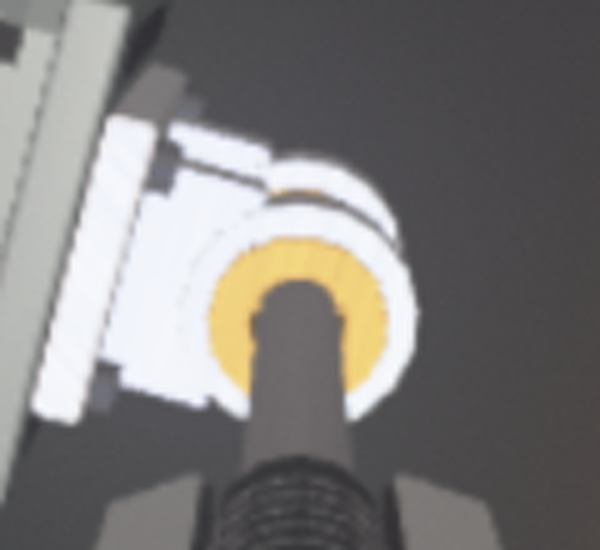

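View pics/s8z.png

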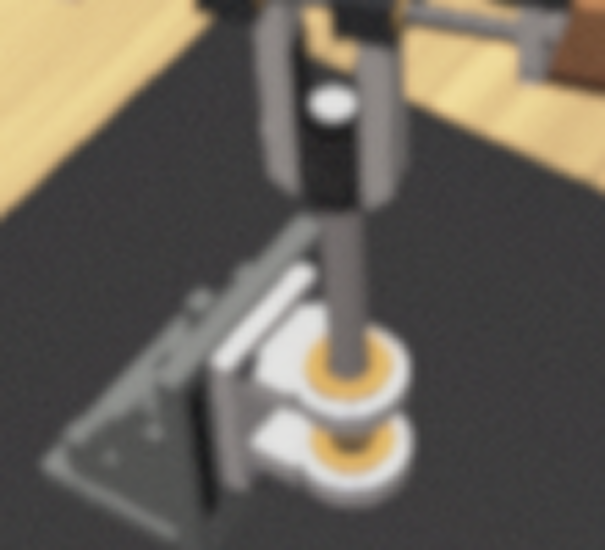

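Nose is in the upper bushing by about 11 mm with no contact force (the −1.7 N is the pin's weight). Down to just above the lower bushing.

Call:
apply_moves:
  series: [0,0.3,0,0,0,0,0.6,0,0,0,0,0.9,0,0,0,0,1.2,0,0,0,0,1.5,0,0,0,0,1.8,0,0,0,0,2.1,0,0,0,0,2.4,0,0,0,0,2.7,0,0,0,0,2.9,0,0,0,0,2.9,0,0,0]

```text
time_s: 9.73
ee_pos: [593.8, -169.4, 226.8]
orientation: [[0.307, -0.001, 0.952], [-0.952, 0.0, 0.307], [-0.001, -1.0, -0.001]]
ft_force: [0.6, -0.5, -2.7]
grip_width: 21.2
```

```bash
python3 - <<'E'
from meas import *
for i in range(3):
    s=ctrl.read_state();p=np.array(s['ee_pos']);R=np.array(s['orientation']);print(s['time_s'],p,np.array(s['ft_force']),R.T@np.array(s['ft_force']),np.array(s['torque']))
    if i==0:
        c=ctrl.calibration('wrist');f=ctrl.grab_frame('wrist')[:,:,::-1].copy();cv2.imwrite("pics/w9.png",f)
        cv2.imwrite("pics/w9z.png",cv2.resize(f[130:240,260:380],None,fx=5,fy=5,interpolation=cv2.INTER_CUBIC))
    if i==1: 
        g=ctrl.grab_frame('scene')[:,:,::-1];cv2.imwrite("pics/s9z.png",cv2.resize(g[170:270,225:335],None,fx=5.5,fy=5.5,interpolation=cv2.INTER_CUBIC))
E
```

```text
9.7333 [ 593.81 -169.37  226.76] [ 0.56 -0.5  -2.66] [0.65 2.66 0.38] [-0.06  0.01  0.01]
9.7833 [ 593.94 -169.45  227.14] [-0.22  0.39 -2.36] [-0.44  2.36 -0.09] [-0.03  0.03 -0.04]
9.8333 [ 594.08 -169.52  227.44] [ 0.65  0.38 -2.55] [-0.16  2.55  0.73] [-0.09  0.    0.01]
```

View pics/w9z.png

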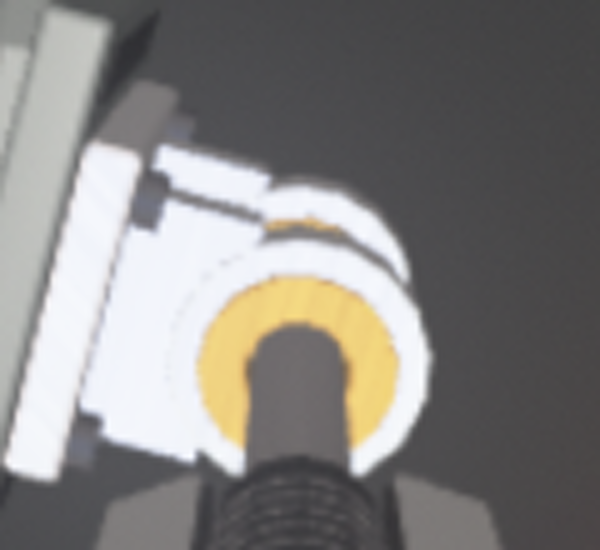

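View pics/s9z.png

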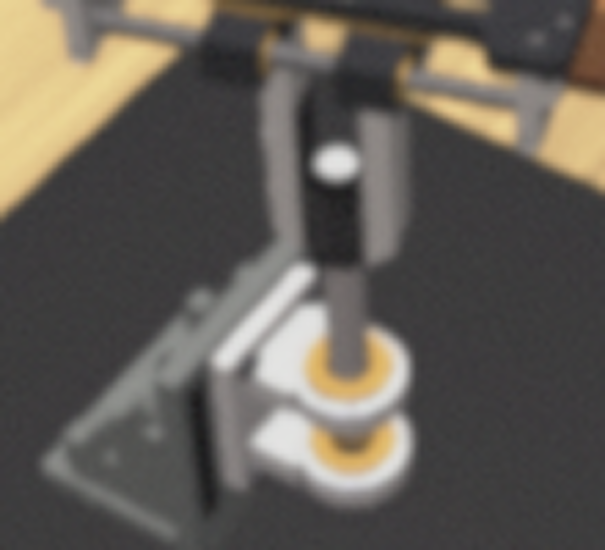

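Pin stays centred in the flange (pin 247–349, flange 197–400 in zoom) and forces are flat. Continuing gently into the lower bushing.

Call:
apply_moves:
  series: [0,0.2,0,0,0,0,0.4,0,0,0,0,0.6,0,0,0,0,0.8,0,0,0,0,1.0,0,0,0,0,1.2,0,0,0,0,1.4,0,0,0,0,1.6,0,0,0,0,1.6,0,0,0]

```text
time_s: 10.58
ee_pos: [593.8, -169.4, 210.8]
orientation: [[0.307, -0.001, 0.952], [-0.952, 0.0, 0.307], [-0.001, -1.0, -0.001]]
ft_force: [-0.0, -0.1, -2.0]
grip_width: 21.4
```

```bash
python3 - <<'E'
from meas import *
for i in range(4):
    s=ctrl.read_state();p=np.array(s['ee_pos']);R=np.array(s['orientation']);print(s['time_s'],p,np.array(s['ft_force']),R.T@np.array(s['ft_force']),np.array(s['torque']),s['grip_width'])
    g=ctrl.grab_frame('wrist')
cv2.imwrite("pics/w10z.png",cv2.resize(g[130:240,260:380,::-1],None,fx=5,fy=5,interpolation=cv2.INTER_CUBIC))
E
```

```text
10.5833 [ 593.79 -169.38  210.82] [-0.02 -0.08 -1.97] [ 0.08  1.97 -0.04] [-0.02  0.07  0.  ] 21.364835247301947
10.6333 [ 593.89 -169.45  211.11] [-0.07 -0.03 -2.35] [ 0.01  2.35 -0.07] [-0.13  0.04 -0.02] 21.468087888451446
10.6833 [ 594.03 -169.49  211.35] [ 0.26 -0.01 -2.26] [0.09 2.26 0.24] [-0.05  0.08  0.03] 21.479250790363636
10.7333 [ 594.1  -169.54  211.53] [ 1.   -0.85 -2.89] [1.12 2.89 0.69] [-0.    0.02 -0.01] 21.585873759361135
```

View pics/w10z.png

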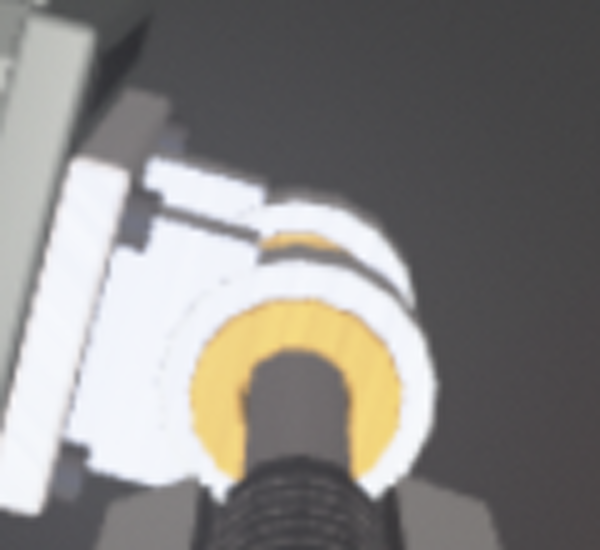

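About 11 mm into the lower bushing, still no contact force. Final 26 mm.

Call:
apply_moves:
  series: [0,0.3,0,0,0,0,0.6,0,0,0,0,0.9,0,0,0,0,1.2,0,0,0,0,1.5,0,0,0,0,1.8,0,0,0,0,2.1,0,0,0,0,2.4,0,0,0,0,2.6,0,0,0,0,2.6,0,0,0,0,2.6,0,0,0,0,2.6,0,0,0]

```text
time_s: 11.78
ee_pos: [594.2, -169.5, 185.6]
orientation: [[0.307, 0.0, 0.952], [-0.952, -0.0, 0.307], [0.0, -1.0, 0.0]]
ft_force: [0.5, -0.4, -2.6]
grip_width: 21.6
```

```bash
python3 - <<'E'
from meas import *
for n in ('scene','wrist','top','scene'):
    s=ctrl.read_state();p=np.array(s['ee_pos']);R=np.array(s['orientation']);print(s['time_s'],p,np.array(s['ft_force']),np.array(s['torque']),s['grip_width'])
    c=ctrl.calibration(n);f=ctrl.grab_frame(n)[:,:,::-1].copy();cv2.imwrite(f"pics/f_{n}.png",f)
    if n=='wrist':
        h=cv2.cvtColor(f,cv2.COLOR_BGR2HSV);m=((h[...,2]>150)&(h[...,1]<50)).astype(np.uint8)
        for q,st in blobs(m,(295,250,345,290),40): print('wrist cap',q,st); cw=ray('wrist',*q,c)
        q,r,a,b=flange(f,c,roi=(285,170,355,235));print('flange',q,r,R.T@(np.array([*q,157])-p))
    if n=='scene': cv2.imwrite("pics/f_sz.png",cv2.resize(f[170:270,225:335],None,fx=5.5,fy=5.5,interpolation=cv2.INTER_CUBIC))
h=cv2.cvtColor(f,cv2.COLOR_BGR2HSV);m=((h[...,2]>165)&(h[...,1]<45)).astype(np.uint8)
for q,st in blobs(m,(270,190,305,225),5):
    print('scene cap',q,st,tri(ray('scene',*q),cw)); o,d=ray('scene',*q); 
    t=((594.1-o[0])*d[0]+(-169.4-o[1])*d[1])/(d[0]**2+d[1]**2);print(o+d*t)
w=cv2.imread('pics/f_wrist.png');cv2.imwrite("pics/f_wz.png",cv2.resize(w[130:290,240:400],None,fx=3.7,fy=3.7,interpolation=cv2.INTER_CUBIC))
E
```

```text
11.7833 [ 594.19 -169.55  185.65] [ 0.51 -0.42 -2.61] [-0.08  0.05  0.07] 21.63627895266435
11.8333 [ 594.22 -169.56  185.73] [ 0.62  0.23 -2.02] [-0.08  0.03 -0.04] 21.442201818969988
wrist cap [319.   270.45] [305 258  29  26 592]
flange [ 591.39 -161.68] 19.88451464511626 [-8.38 28.72 -0.28]
11.8833 [ 594.22 -169.57  185.75] [ 0.2   0.75 -2.07] [-0.04  0.09 -0.04] 21.44233023932306
11.9333 [ 594.21 -169.57  185.74] [ 0.69 -0.35 -2.17] [-0.04 -0.01 -0.02] 21.61147950986537
scene cap [286.73 213.83] [284 212   7   5  30] (array([ 594.73, -169.81,  224.9 ]), [0.2972393503462776, 0.29723935034639226])
[ 594.53 -169.07  224.05]
scene cap [274.5  223.67] [273 223   4   2   6] (array([ 589.18, -186.89,  206.04]), [10.643210097129051, 10.643210097128858])
[ 574.67 -185.89  197.86]
```

View pics/f_sz.png

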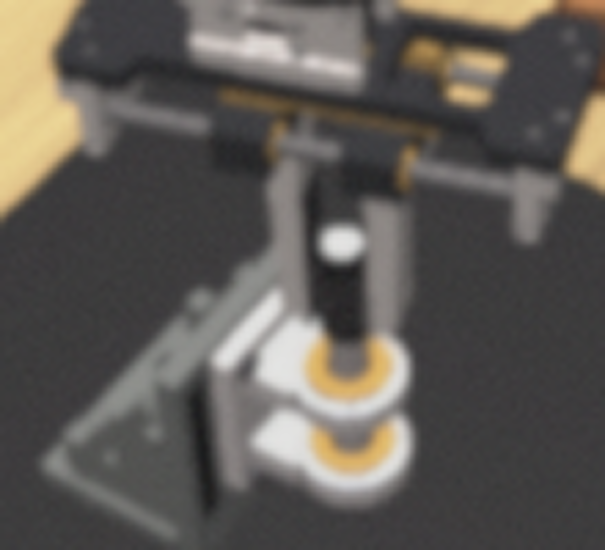

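View pics/f_wz.png

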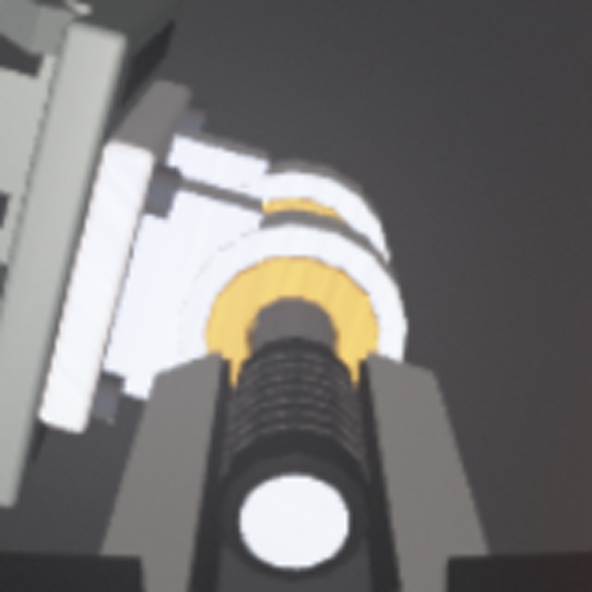

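View pics/f_scene.png

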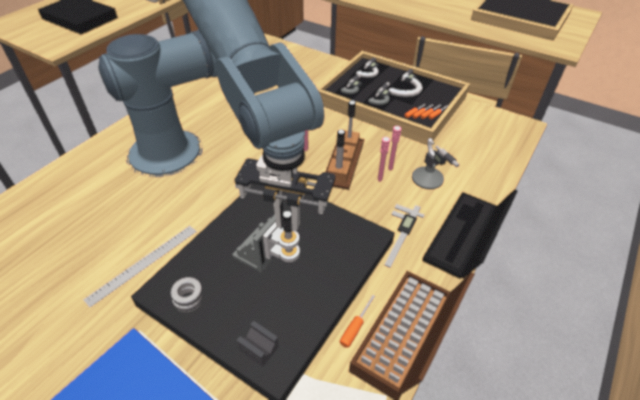

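Cap triangulates to z=224.9 mm, so the nose is at 74.9 mm, 20 mm below the lower lug and 25 mm above the granite. Side forces are within noise. Handing in.

```bash
python3 -c "
from cell import ctrl
print(ctrl.job_done(), ctrl.read_state()['time_s'])"
```

```text
the job is handed in; nothing more can be done
the job is handed in; nothing more can be done
```

The 16 mm pin, the middle one in the row, is hanging in both bushings by its handle, ready for your reading. I pulled it straight up out of its stand and lowered it through the upper bushing and then the lower one. The job was handed in at about 12 s.

- **Nose:** by triangulating the top of the handle (z ≈ 224.9 mm), the nose stands about 20 mm out below the lower lug and about 25 mm clear of the granite.
- **Handle:** it is about 23 mm above the upper bushing.
- **Contact:** in every reading after each lowering step, side forces stayed within about 1 N, which is sensor noise. The vertical reading stayed near −2 N, the pin's own weight, so I saw no sign of the pin rubbing or jamming.
- **Centring:** the pin stayed centred in the upper bushing in the wrist view, and is seen entering the lower one in the scene view. The nose below the lower lug was not seen directly; its position comes from the handle top and the pin's length.
- **Failed check:** the last automatic fit of the upper flange gave a wrong result (about 8 mm off) because the handle and fingers covered part of the ring. I disregarded it, as the pictures, forces and triangulation all agreed.
- **Other items:** the other two pins are still in their stands, and the instruments look undisturbed in the last view.

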